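# Open the bayonet bead pot and park its lid

## Robot

A 7-joint arm with a two-finger parallel gripper is mounted at the origin on the work surface. World frame = base frame: x ahead of the robot, y to its left, z up, the work surface at z = 0. Lengths are in m, angles in degrees, forces in N, time in s.
With the tool pointing down it reaches from about 0.425 to 0.875 m from the base axis. Payload 4.7 kg.
Tool frame: the origin (TCP) lies at the very end of the fingers, on their centre line; the grasp point (between the pads) lies 19 mm behind it; y points along the fingers, z is the direction in which the jaws open and shut, and the axes are right-handed (so a half turn about y gives the same grasp; the last joint's range is limited). The gripper opens to 87 mm and grips with 3 to 60 N. Pads are 19 mm wide; open, the fingers measure 117 mm over their backs; the gripper's body (75 mm by 190 mm) begins 51 mm behind the grasp point.
Start: joints at [76.782, 18.392, -4.016, 83.108, 1.295, 78.541, -3.26], TCP at [0.158, -0.631, 0.223] pointing down, gripper open.
Joint ranges: [-163.93, 163.93], [-17.29, 119.83], [-79.2, 71.16], [3.27, 140.29], [-89.18, 269.18], [5.43, 117.66], [-154.24, 154.24]. Speed limits (degrees/s): [147.25, 147.25, 180, 180, 180, 180, 180].

## Interface

Orientations are given as [roll, pitch, yaw] about the fixed x, y, z axes, in that order (R = Rz(yaw) Ry(pitch) Rx(roll)).
In Python, from cell import env gives the robot as it stands.
- The arm moves only by the shell command python3 -m pendant 'ROWS' [FORCE]. ROWS is JSON, one flat list of numbers, 7 for each row, row after row: the shift along the world's x, y, z in units of 40 mm (1.0 is 40 mm), then the turn, a rotation vector about the world's x, y, z in units of 10 degrees (1.0 is 10 degrees), then the finger opening in mm, from 0 to 87. In form: [x, y, z, wx, wy, wz, jaw, x, y, z, wx, wy, wz, jaw, ...]. A call has 1 to 10 rows; each row shifts and turns the commanded pose from where the row before left it; what a row does not reach is not made up. A row lasts 1/8 s, in which the tool goes at most 62.5 mm and 10.7 degrees, less where a joint would pass 70% of its speed; a pose out of reach is approached as far as the arm can. A call is refused whole if a number of a shift passes 1 or a number of a turn 1, either way. A call with a gripper value outside its range is refused whole. The fingers move at their own pace and stop on an object; FORCE is the grip in N (left out, the last holds). Time passes only in rows, so rows that do not move let the fingers close. It gives the time, the measured TCP pose, the force and the opening at its end, in the units of the state.
- env.get_obs(): the state, without advancing time (a new reading comes with each control period).
- env.read_camera(name): name is "side" or "top" or "wrist"; returns a dict with "image" (420x560x3 uint8, red, green, blue), "fx", "fy", "cx", "cy" (pixels), "cam_to_world" (4x4, takes a point from camera to world coordinates). Camera axes: x right, y up, looking along -z (the intrinsics and any distortion apply to the point x, -y, -z); pixel columns grow to the right and rows downward; lengths in m; the calibration is good to about 2 mm. A picture is of the moment at which its call begins. There is no depth.
- env.sign_off(): hands the job in, once; it reports no verdict.
The state is a dict: "time_s": time; "qpos": joint angles; "joint_velocities": joint speeds; "effort": joint torques, N m; "tool_pos": TCP position; "tool_rot": TCP orientation; "force": force on the tool from outside, world axes, zero at the start; "wrist_torque": the same for the moment, N m; "grip_width": finger opening in m.
Only numpy, scipy, OpenCV 4.12 (cv2) and the standard library are available. Lean on these libraries where they do the work, as an engineer would, in place of code of your own. Each camera call takes 0.05 s, during which the arm holds its last target.

## Task

Open the bead pot: turn its lid anticlockwise (seen from above) by the blue bar until it comes up against its stop, without forcing it, then lift the lid off and lay it gently, bar up, flat on the floor of the blue tray, and let go. Leave the other things on the bench where they are.

Things in the scene. Friction and masses are not known exactly. Their poses are not given: they have to be found in the camera images.
- lid_bar (a point): Centre of the blue grip bar on top of the lid; x along the bar, z up. Bar 106 mm long, 16 mm wide, 16 mm tall (8 mm above and below this point), with 20 mm of free height under it between its two end posts (78 mm apart, clear). The point lies on the lid's axis, about which it turns. At the start the bar is 138 mm above the bench
- pot: Round steel pot fixed to the bench, 144 mm in diameter, on a black foot 164 mm wide; the top of its aluminium collar, on which the lid's disc rests, is 100 mm above the bench. Origin at the centre of its underside. Its yaw says nothing of where the slots are
- tray: Square blue tray fixed to the bench, 180 mm by 180 mm, rim 14 mm high, walls 5 mm, floor 5 mm thick; origin at the centre of its underside, x and y along its sides
- flask: Bystander: small stoppered glass flask, 50 mm wide, 118 mm tall, origin at its underside; stands between the pot and the tray. To be left alone
- beaker: Bystander: glass beaker, 72 mm wide, 85 mm tall, origin at its underside. To be left alone
- jar: Bystander: white plastic jar, 68 mm wide, 100 mm tall, origin at its underside. To be left alone
- amber: Bystander: amber bottle with a blue cap, 68 mm wide, 150 mm tall, origin at its underside. To be left alone
- spatula: Bystander: spatula lying flat on the bench, about 0.2 m long, its x axis along it. To be left alone
- rack: Bystander: wire tube rack with three tubes, 75 by 170 mm, 105 mm tall with the tubes, origin at its underside. To be left alone
- lid: The lid, about 0.4 kg; origin on its axis in its lowest face, 59 mm below the bar's centre, x along the bar. White disc of 128 mm diameter, underside 21 mm and top 31 mm above the origin; under it a plug of 80 mm diameter with two lugs 14 mm wide, below the bar's ends, reaching 56 mm from the axis, locked under the pot's collar with 2 to 3 mm of play up and sideways
- lid_lugs (a point): The lid's axis at lug height (54 mm below the bar's centre). 50 to 112 degrees anticlockwise (seen from above) from the start, the lugs meet rigid stops and lie centred under two slots, with about 6 degrees of play: there the lid lifts straight out, clear after 25 mm. The angle differs each time, is hidden and must be felt. Elsewhere it rises 3 mm and catches. Friction takes up to 0.3 N m; over 3 N m is forcing

How it is judged (in metres and radians):
On the way:
1. the lid is lifted clear of the pot, bar up (z of lid_bar in the frame of pot above 0.163 m and angle between lid_bar's own z axis and vertical below 0.35 rad), for 0.1 s.
At the end, for the whole second after the job is handed in: the lid lies bar up and flat (within 3.5 degrees) on the floor of the tray, its centre within 65 mm of the tray's centre, at rest and released (horizontal distance between lid_bar and tray below 0.065 m and z of lid_bar in the frame of tray below 0.068 m and angle between lid_bar's own z axis and vertical below 0.06 rad and linear speed of lid below 0.02 m/s and contact force between lid and the fingers below 0.1 N); the robot touches nothing.
It fails at once if the lid is forced: more than 110 N between lid and pot (contact force between lid and pot above 110 N).
It fails at once if the lid is dropped (falls faster than 0.6 m/s out of the fingers) (contact force between lid and the fingers below 0.1 N and linear speed of lid above 0.6 m/s).
It fails at once if another thing on the bench is moved by more than 30 mm or knocked over (distance of any of flask, beaker, jar, amber, spatula, rack from where it was at the start of the episode above 0.03 m or angle between any of flask, beaker, jar, amber, rack's own z axis and vertical above 0.5 rad).
It also fails if it takes over 61 s, if anything falls off the work surface, if the arm or the gripper's body presses on something with over 40 N, if the wrist force passes 120 N, or if a joint passes its speed limit or range.

## Working session

There is one attempt and no reset: what is moved stays moved. The work goes in short steps, Python scripts to look and compute and a shell command to move; the robot and the scene stay as the last step left them, time stands still between calls to the robot, and variables do not carry over. Pictures are saved under pics/ and viewed, and the job is handed in when it is done.

```bash
ls; mkdir -p pics
python3 - <<'E'
from cell import env
import cv2
o=env.get_obs()
for k,v in o.items(): print(k,v)
for n in ("side","top","wrist"):
    c=env.read_camera(n); cv2.imwrite(f"pics/{n}0.png",c["image"][:,:,::-1]); print(n,c["fx"],c["fy"],c["cx"],c["cy"],[k for k in c]); print(c["cam_to_world"])
E
```

```text
pics
time_s 0.0
qpos [76.78103435 18.44180948 -4.01759646 83.17508376  1.29601176 78.54164859
 -3.25919372]
joint_velocities [-0.05192002  0.0696953   0.06139423 -0.04373036 -0.10145845  0.06240594
 -0.00829677]
effort [ 8.12949452e-06 -4.91282558e+01 -4.03899942e-01 -3.12527525e+01
 -6.38879905e-02  4.36024368e-02  1.91477634e-04]
tool_pos [ 0.15737384 -0.63008072  0.22142906]
tool_rot [-9.01132308e+01 -6.11775077e-03 -1.65968307e+02]
force [-0.64812549 -0.03674506 -0.95552992]
wrist_torque [-0.01851694 -0.00856183  0.04480651]
grip_width 0.0870470301846773
side 403.10602300581166 403.10602300581166 278.05042409813916 212.63780603663503 ['image', 'fx', 'fy', 'cx', 'cy', 'cam_to_world']
[[ 0.92934665  0.24353186 -0.27750143  0.27103192]
 [-0.36877482  0.64869542 -0.66573222 -0.7719762 ]
 [ 0.0178869   0.72103154  0.69267133  0.88214385]
 [ 0.          0.          0.          1.        ]]
top 384.13451009745404 384.13451009745404 279.95022040677134 205.23923476897687 ['image', 'fx', 'fy', 'cx', 'cy', 'cam_to_world']
[[-0.02209965  0.98455008 -0.17370304  0.36020502]
 [-0.99975427 -0.0220647   0.00213247 -0.03049285]
 [-0.00173318  0.17370748  0.98479577  1.35057223]
 [ 0.          0.          0.          1.        ]]
wrist 343.2301141161045 343.2301141161045 280.0984795418608 201.7950874119309 ['image', 'fx', 'fy', 'cx', 'cy', 'cam_to_world']
[[ 0.24237532  0.93959402  0.24169667  0.22301365]
 [-0.97018146  0.23510872  0.05892219 -0.61466989]
 [-0.00146206 -0.24877092  0.96856125  0.38367418]
 [ 0.          0.          0.          1.        ]]
```

View pics/top0.png

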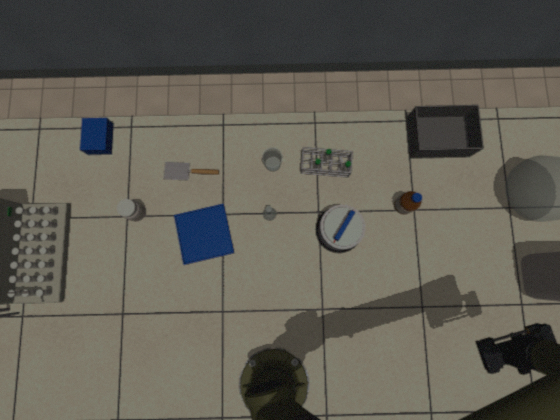

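View pics/side0.png

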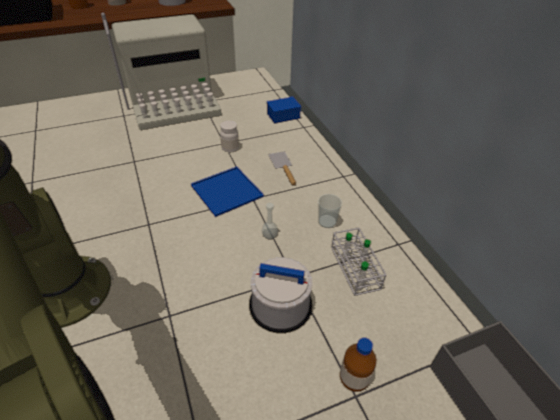

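View pics/wrist0.png

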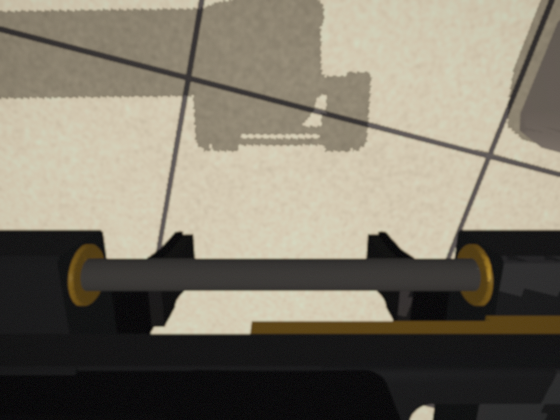

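The top view shows the lid's bar at about (344,225), the tray at (204,234), the flask at (269,212) and the amber bottle at (411,201). The side view shows the bar at about (282,272) and the tray at (227,190). Next I'll measure them.

```bash
cat > h.py <<'E'
import numpy as np, cv2
from cell import env
def ray(c,u,v):
    T=np.array(c["cam_to_world"]); d=T[:3,:3]@np.array([(u-c["cx"])/c["fx"],-(v-c["cy"])/c["fy"],-1]); return T[:3,3],d
def onz(c,u,v,z):
    p,d=ray(c,u,v); return p+d*(z-p[2])/d[2]
def blues(c,amin=30):
    hsv=cv2.cvtColor(c["image"],cv2.COLOR_RGB2HSV)
    m=cv2.inRange(hsv,(100,120,50),(130,255,255))
    cs,_=cv2.findContours(m,cv2.RETR_EXTERNAL,cv2.CHAIN_APPROX_NONE)
    return [k for k in cs if cv2.contourArea(k)>amin]
E
python3 - <<'E'
from h import *
for n in ("top","side"):
    c=env.read_camera(n)
    for k in blues(c):
        (u,v),s,a=cv2.minAreaRect(k); M=cv2.moments(k); u,v=M["m10"]/M["m00"],M["m01"]/M["m00"]
        if not(150<u<380): continue
        z=0.012 if max(s)>50 and n=="top" or 200<u<250 else 0.145
        pts=np.array([onz(c,*p[0],z)[:2] for p in k.astype(float)],np.float32)
        r=cv2.minAreaRect(pts); 
        b=cv2.boxPoints(r); e=[b[1]-b[0],b[2]-b[1]]; e=max(e,key=np.linalg.norm)
        print(n,(round(u),round(v)),cv2.contourArea(k),"rect",r,"long axis deg",np.degrees(np.arctan2(e[1],e[0])),"centroid",onz(c,u,v,z))
c=env.read_camera("top")
for nm,p,z in [("flask top",(268,209),.11),("amber cap",(416,198),.15),("beaker top",(272,158),.085),("rackTL",(303,150),.1),("rackBR",(352,174),.1),("jar",(126,205),.1)]:
    print(nm,onz(c,*p,z).round(3))
cv2.imwrite("pics/crop.png",cv2.resize(c["image"][130:290,150:450,::-1],None,fx=2.6,fy=2.6,interpolation=cv2.INTER_CUBIC))
E
```

```text
top (344, 225) 108.5 rect ((0.5054556131362915, -0.23423410952091217), (0.013530670665204525, 0.10410783439874649), 57.14426040649414) long axis deg -32.85574 centroid [ 0.50463825 -0.23390762  0.145     ]
top (203, 234) 2435.0 rect ((0.5023561716079712, 0.23614369332790375), (0.17689037322998047, 0.17709510028362274), 12.242319107055664) long axis deg -77.75766 centroid [0.50145739 0.2360376  0.012     ]
side (364, 346) 173.5 rect ((0.5861342549324036, -0.475281298160553), (0.03407229483127594, 0.02751815691590309), 38.93122482299805) long axis deg 38.931213 centroid [ 0.58552689 -0.47573597  0.145     ]
side (281, 272) 320.0 rect ((0.49876922369003296, -0.2510738968849182), (0.0354590080678463, 0.10252823680639267), 56.62076187133789) long axis deg -33.379246 centroid [ 0.50139071 -0.24711711  0.145     ]
side (226, 191) 1850.0 rect ((0.5001019835472107, 0.22655966877937317), (0.17651820182800293, 0.182571142911911), 11.977246284484863) long axis deg -78.022766 centroid [0.49835518 0.22055358 0.012     ]
side (284, 109) 609.5 rect ((0.7858391404151917, 0.43482187390327454), (0.15414099395275116, 0.13147032260894775), 89.33600616455078) long axis deg 89.33602 centroid [0.78381197 0.42956088 0.145     ]
flask top [0.567 0.006 0.11 ]
amber cap [ 0.586 -0.466  0.15 ]
beaker top [ 0.748 -0.01   0.085]
rackTL [ 0.769 -0.116  0.1  ]
rackBR [ 0.682 -0.277  0.1  ]
jar [0.593 0.476 0.1  ]
```

View pics/crop.png

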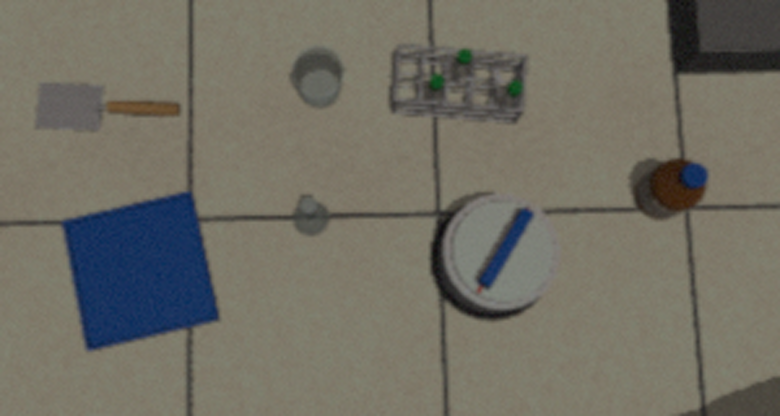

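```bash
python3 -m pendant '[0.87,0.98,0.05,0,0,-0.47,87, 0.87,0.98,0.05,0,0,-0.47,87, 0.87,0.98,0.05,0,0,-0.47,87, 0.87,0.98,0.05,0,0,-0.47,87, 0.87,0.98,0.05,0,0,-0.47,87, 0.87,0.98,0.05,0,0,-0.47,87, 0.87,0.98,0.05,0,0,-0.47,87, 0.87,0.98,0.05,0,0,-0.47,87, 0.87,0.98,0.05,0,0,-0.47,87]'
python3 - <<'E'
from h import *
for n in ("side","top","wrist"):
    c=env.read_camera(n); cv2.imwrite(f"pics/{n}1.png",c["image"][:,:,::-1])
o=env.get_obs()
for k in("time_s","qpos","tool_pos","tool_rot","force","wrist_torque"): print(k,o[k])
E
```

```text
time_s: 1.42
tool_pos: [0.4717, -0.2765, 0.2409]
tool_rot: [-90.0, 0.0, 151.6]
force: [-0.3, -0.3, -0.4]
grip_width: 0.0871
time_s 1.575
qpos [ 46.44607958   6.32423568 -20.54323564  95.83642092   2.20489445
  78.21723966 -92.29768029]
tool_pos [ 0.47292542 -0.27439017  0.24084306]
tool_rot [-9.00578299e+01  2.79335058e-02  1.52134120e+02]
force [-0.97076039 -0.6522665   0.31414901]
wrist_torque [0.04058366 0.07258326 0.02998864]
```

View pics/wrist1.png

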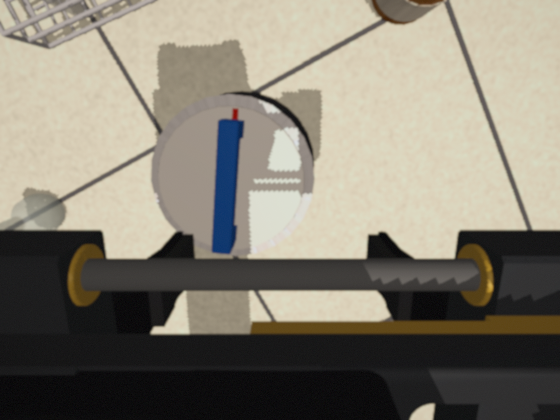

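View pics/top1.png

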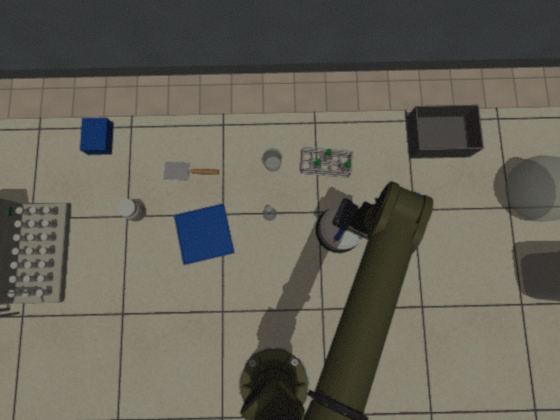

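View pics/side1.png

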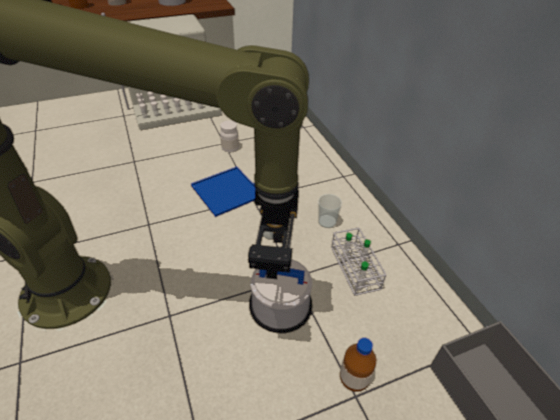

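The wrist view shows the blue bar running from (234,120) to (223,250). The gripper is still short of it, with a few degrees of yaw left to correct.

Run:
```python
from h import *
c=env.read_camera("wrist")
k=max([k for k in blues(c,100)],key=cv2.contourArea)
pts=np.array([onz(c,*p[0],0.146)[:2] for p in k.astype(float)],np.float32)
r=cv2.minAreaRect(pts);b=cv2.boxPoints(r); e=max([b[1]-b[0],b[2]-b[1]],key=np.linalg.norm)
print(r,np.degrees(np.arctan2(e[1],e[0])))
# disc: white disc ellipse, brightness edges
img=c["image"].astype(int)
# red tip mark
hsv=cv2.cvtColor(c["image"],cv2.COLOR_RGB2HSV)
ys,xs=np.where((img[...,0]>120)&(img[...,1]<70)); print(xs.mean(),ys.mean(),len(xs),onz(c,xs.mean(),ys.mean(),.11))
# disc outline points at z=.11: hand-picked left 152,172; bottom 245,255?; 
for p in [(152,172),(314,172)]: print(p,onz(c,*p,.105))
o=env.get_obs();print(o["tool_pos"],o["tool_rot"],o["time_s"])
cv2.imwrite("pics/wcrop.png",cv2.resize(c["image"][80:270,130:340,::-1],None,fx=3,fy=3,interpolation=cv2.INTER_CUBIC))
# triangulate bar centroid with top0/side0 saved
import math
ct=env.read_camera("top");cs=env.read_camera("side")
def tri(a,b):
    p,d=ray(*a);q,e=ray(*b);d/=np.linalg.norm(d);e/=np.linalg.norm(e)
    A=np.stack([d,-e],1);t=np.linalg.lstsq(A,q-p,rcond=None)[0];return p+d*t[0],q+e*t[1]
print(tri((ct,344.3,225),(cs,281.3,272)))
```

```text
((0.5046215057373047, -0.24047964811325073), (0.017677735537290573, 0.10409867763519287), 56.77851486206055) -33.221485
229.02272727272728 112.88636363636364 44 [ 0.55312853 -0.26960487  0.11      ]
(152, 172) [ 0.541557   -0.18412475  0.105     ]
(314, 172) [ 0.47516829 -0.30975142  0.105     ]
[ 0.4712921  -0.2768388   0.24059689] [-8.99766387e+01 -5.34356374e-03  1.51918878e+02] 1.625
(array([ 0.50683568, -0.2374716 ,  0.12937451]), array([ 0.50588002, -0.23726318,  0.12922444]))
```

View pics/wcrop.png

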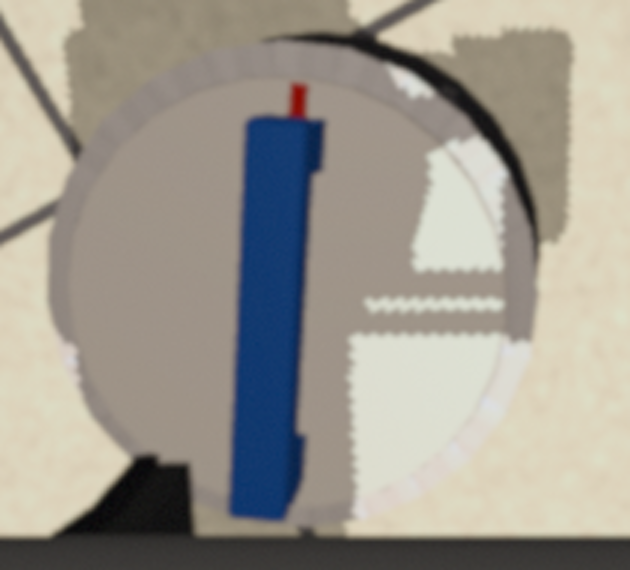

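Run:
```python
from h import *
c=env.read_camera("wrist")
P=[onz(c,130+x/3,80+y/3,.146)[:2] for x,y in [(248,119),(309,121),(286,518),(232,514)]]
P=np.array(P);print(P,P.mean(0)); 
for a,b in((0,3),(1,2)):
    d=P[a]-P[b];print(np.degrees(np.arctan2(d[1],d[0])),np.linalg.norm(d))
print(np.linalg.norm(P[0]-P[1]))
```

```text
[[ 0.54879596 -0.26681743]
 [ 0.54137002 -0.27958402]
 [ 0.45505945 -0.22200364]
 [ 0.46289992 -0.20989869]] [ 0.50203134 -0.24457594]
-33.53032012950052 0.10304306509139616
-33.70844518666999 0.10375458659533357
0.014769241035262844
```

Run:
```python
from h import *
p=env.get_obs()["tool_pos"]
for n,s in(("top",5),("side",5)):
    c=env.read_camera(n);T=np.array(c["cam_to_world"])
    q=np.linalg.inv(T)@np.r_[p,1];u=c["cx"]-c["fx"]*q[0]/q[2];v=c["cy"]+c["fy"]*q[1]/q[2];print(n,u,v)
    im=c["image"][:,:,::-1].copy()
    u0,v0=int(u)-55,int(v)-50;im=cv2.resize(im[v0:v0+100,u0:u0+110],None,fx=5,fy=5,interpolation=cv2.INTER_CUBIC)
    cv2.drawMarker(im,(int((u-u0+.5)*5),int((v-v0+.5)*5)),(0,0,255),0,12,1);cv2.imwrite(f"pics/p_{n}.png",im)
```

```text
top 365.6435327512472 232.71457509304122
side 273.8736069498759 258.7853875028317
```

View pics/p_top.png

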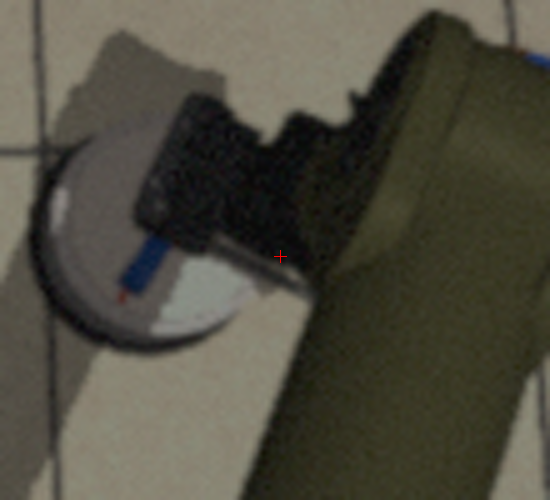

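View pics/p_side.png

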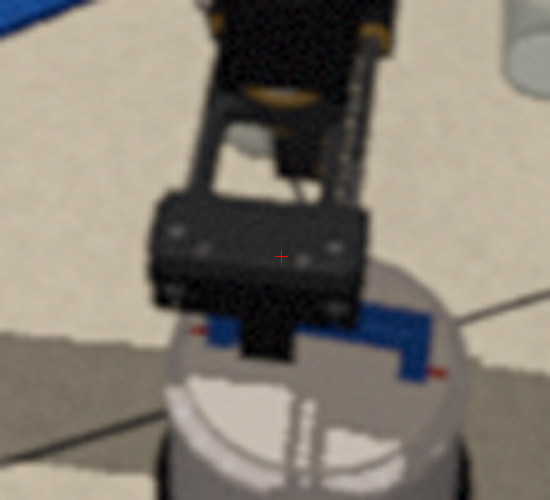

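```bash
python3 -m pendant '[0.38,0.4,0,0,0,-0.28,87, 0.39,0.41,0,0,0,-0.27,87, 0,0,-0.8,0,0,0,60, 0,0,-0.8,0,0,0,60,0,0,0,0,0,0,60]'
python3 - <<'E'
from h import *
for n in ("side","wrist"):
    c=env.read_camera(n); im=c["image"][:,:,::-1]
    cv2.imwrite(f"pics/{n}2.png",im if n=="wrist" else cv2.resize(im[210:340,200:360],None,fx=4,fy=4,interpolation=cv2.INTER_CUBIC))
o=env.get_obs()
for k in("time_s","tool_pos","tool_rot","force","wrist_torque"): print(k,o[k])
E
```

```text
time_s: 2.5
tool_pos: [0.4992, -0.2456, 0.1741]
tool_rot: [-90.0, -0.3, 146.1]
force: [0.2, 0.3, 0.4]
grip_width: 0.0656
time_s 2.6
tool_pos [ 0.50156225 -0.24621551  0.17741015]
tool_rot [-8.99993018e+01  3.66750843e-02  1.46162991e+02]
force [ 1.0493927  -0.14156264 -0.18168747]
wrist_torque [ 0.02347336  0.02201085 -0.01503427]
```

View pics/wrist2.png

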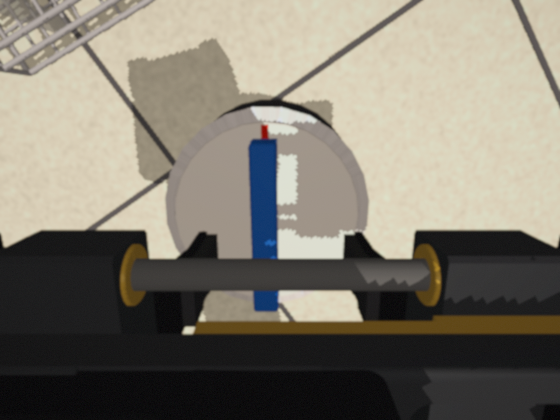

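View pics/side2.png

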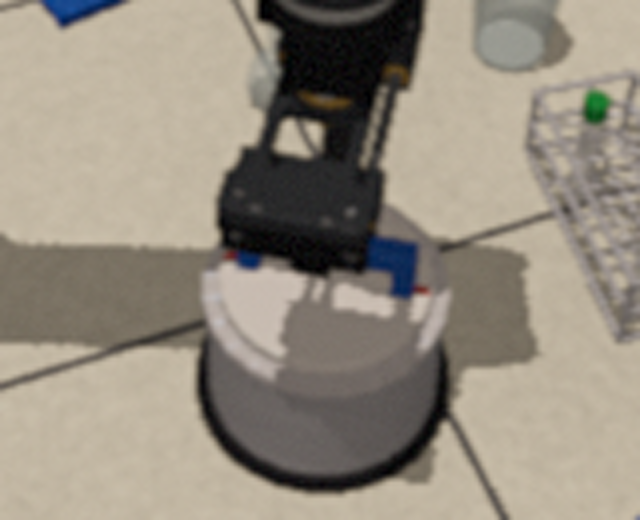

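Run:
```python
from h import *
c=env.read_camera("wrist")
cv2.imwrite("pics/w3.png",cv2.resize(c["image"][120:330,220:310,::-1],None,fx=2.8,fy=2.8,interpolation=cv2.INTER_CUBIC))
P=np.array([onz(c,x,y,.146)[:2] for x,y in [(249.5,140.5),(276,140.5),(278,310),(254.5,310)]])
print(P,P.mean(0))
for a,b in((0,3),(1,2),(0,1),(3,2)):
    d=P[a]-P[b];print(np.degrees(np.arctan2(d[1],d[0])),np.linalg.norm(d))
o=env.get_obs();print(o["tool_pos"],o["tool_rot"])
```

```text
[[ 0.55516659 -0.26244328]
 [ 0.5469512  -0.2746969 ]
 [ 0.4584124  -0.21648009]
 [ 0.46669776 -0.20411711]] [ 0.50680699 -0.23943435]
-33.396263295539484 0.10596544480206893
-33.32607069767542 0.10596374217390098
56.16026293157341 0.014752754261431729
56.17099197115409 0.014882552134373625
[ 0.50211633 -0.24625417  0.17810751] [-9.00101936e+01  1.20619175e-01  1.46175951e+02]
```

View pics/w3.png

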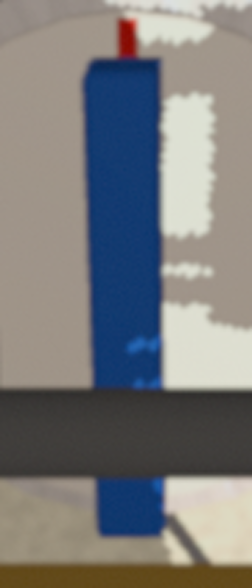

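The wrist view shows both bar ends, at (263,140) and (266,310). The bar is 8 mm off the finger centre line, so I'll correct that and descend.

```bash
python3 -m pendant '[0.12,0.17,-0.2,0,0,0.04,60, 0,0,-0.6,0,0,0,50, 0,0,-0.6,0,0,0,40,0,0,0,0,0,0,40,0,0,0,0,0,0,40]'
python3 - <<'E'
from h import *
c=env.read_camera("wrist"); cv2.imwrite("pics/w4.png",c["image"][:,:,::-1])
o=env.get_obs()
for k in("time_s","tool_pos","tool_rot","force","wrist_torque","qpos"): print(k,o[k])
E
```

```text
time_s: 3.28
tool_pos: [0.5072, -0.2386, 0.1217]
tool_rot: [-90.0, 0.1, 146.6]
force: [-0.3, 0.6, 0.3]
grip_width: 0.041
time_s 3.325
tool_pos [ 0.50741164 -0.23879787  0.12203171]
tool_rot [-9.00171810e+01  1.34331359e-01  1.46646952e+02]
force [-0.61207557 -0.36734532  0.53886993]
wrist_torque [0.10669336 0.05569929 0.03294525]
qpos [  42.18327834   12.98646443  -22.21413924  102.65847319    5.38253758
   65.25082578 -105.11645783]
```

View pics/w4.png

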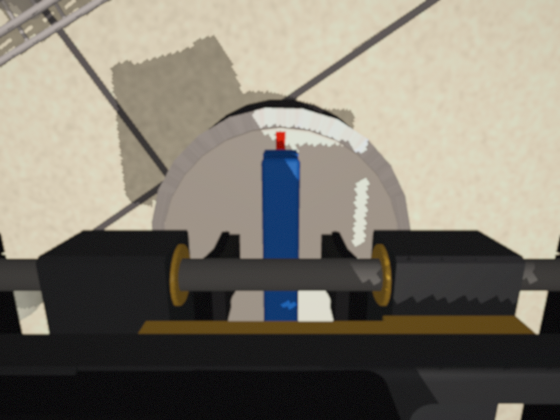

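The bar sits centred at column 281, between the fingers. Closing on it now.

```bash
python3 -m pendant '[0,0,0,0,0,0,20,0,0,0,0,0,0,12,0,0,0,0,0,0,10,0,0,0,0,0,0,10,0,0,0,0,0,0,10]' 40
python3 -c "
from h import *
o=env.get_obs();print(o['force'],o['wrist_torque'],o['grip_width'],o['tool_pos'],o['tool_rot'])"
```

```text
time_s: 3.95
tool_pos: [0.5065, -0.2386, 0.1208]
tool_rot: [-90.0, 0.0, 146.6]
force: [0.1, 0.5, 1.4]
grip_width: 0.0156
[0.06137467 0.46939846 1.4234052 ] [ 0.16412857  0.06132467 -0.00213022] 0.015554991120410065 [ 0.50647172 -0.23862723  0.12081564] [-9.00014040e+01  1.40637209e-02  1.46632176e+02]
```

```bash
cat > s.py <<'E'
from h import *
o=env.get_obs();print('F',o['force'].round(2),'T',o['wrist_torque'].round(2),'w',round(o['grip_width']*1e3,2),'p',o['tool_pos'].round(4),'yaw',o['tool_rot'].round(2),'t',o['time_s'],'q7',round(o['qpos'][6]))
E
python3 -m pendant '[0,0,0,0,0,0.3,10,0,0,0,0,0,0.3,10,0,0,0,0,0,0.3,10,0,0,0,0,0,0.3,10]'; python3 s.py
python3 -m pendant '[0,0,0,0,0,0.3,10,0,0,0,0,0,0.3,10,0,0,0,0,0,0.3,10,0,0,0,0,0,0.3,10]'; python3 s.py
```

```text
time_s: 4.45
tool_pos: [0.5065, -0.2388, 0.1209]
tool_rot: [-90.0, 0.0, 158.7]
force: [0.1, 1.0, 1.6]
grip_width: 0.0156
F [0.07 0.95 1.58] T [ 0.1   0.02 -0.16] w 15.63 p [ 0.5065 -0.2388  0.1209] yaw [-9.0000e+01  3.0000e-02  1.5869e+02] t 4.45 q7 -93
time_s: 4.95
tool_pos: [0.5065, -0.2388, 0.1208]
tool_rot: [-90.0, 0.0, 170.7]
force: [0.1, -0.4, 1.7]
grip_width: 0.016
F [ 0.08 -0.39  1.69] T [ 0.05  0.01 -0.15] w 15.97 p [ 0.5065 -0.2388  0.1208] yaw [-8.9990e+01  3.0000e-02  1.7069e+02] t 4.95 q7 -82
```

```bash
python3 -m pendant '[0,0,0,0,0,0.3,10,0,0,0,0,0,0.3,10,0,0,0,0,0,0.3,10,0,0,0,0,0,0.3,10]'; python3 s.py
python3 -m pendant '[0,0,0,0,0,0.3,10,0,0,0,0,0,0.3,10,0,0,0,0,0,0.2,10]'; python3 s.py
```

```text
time_s: 5.45
tool_pos: [0.5065, -0.2388, 0.1208]
tool_rot: [-90.0, 0.0, -177.3]
force: [0.3, 0.2, 1.2]
grip_width: 0.0159
F [0.28 0.2  1.25] T [ 0.05  0.01 -0.18] w 15.87 p [ 0.5065 -0.2388  0.1208] yaw [-8.9990e+01  2.0000e-02 -1.7731e+02] t 5.45 q7 -70
time_s: 5.82
tool_pos: [0.5065, -0.2388, 0.1208]
tool_rot: [-90.0, 0.0, -169.3]
force: [0.2, -0.5, 2.1]
grip_width: 0.0155
F [ 0.21 -0.52  2.08] T [ 0.07  0.03 -0.22] w 15.48 p [ 0.5065 -0.2388  0.1208] yaw [-8.9980e+01  2.0000e-02 -1.6933e+02] t 5.825 q7 -62
```

```bash
python3 -m pendant '[0,0,0,0,0,0.15,10,0,0,0,0,0,0.15,10]'>/dev/null; python3 s.py
python3 -m pendant '[0,0,0,0,0,0.1,10,0,0,0,0,0,0.1,10]'>/dev/null; python3 s.py
```

```text
F [-0.42 -1.33  2.21] T [ 0.02  0.05 -0.2 ] w 15.79 p [ 0.5065 -0.2387  0.1208] yaw [-8.9980e+01  2.0000e-02 -1.6631e+02] t 6.075 q7 -59
F [-0.38 -0.31  4.73] T [ 0.01  0.04 -0.21] w 15.56 p [ 0.5065 -0.2387  0.1209] yaw [-8.9970e+01  2.0000e-02 -1.6432e+02] t 6.325 q7 -57
```

```bash
python3 -m pendant '[0,0,0,0,0,0.1,10,0,0,0,0,0,0.1,10]'>/dev/null; python3 s.py
```

```text
F [-0.04 -0.72  4.99] T [ 0.06  0.05 -0.26] w 15.22 p [ 0.5065 -0.2387  0.1208] yaw [-8.9980e+01  1.0000e-02 -1.6231e+02] t 6.575 q7 -55
```

```bash
python3 -m pendant '[0,0,0,0,0,0.1,10,0,0,0,0,0,0.1,10]'>/dev/null; python3 s.py
```

```text
F [-1.12  0.43  4.38] T [ 0.07  0.   -0.28] w 15.64 p [ 0.5065 -0.2387  0.1208] yaw [-8.9980e+01  2.0000e-02 -1.6031e+02] t 6.825 q7 -53
```

```bash
python3 -m pendant '[0,0,0,0,0,0.1,10,0,0,0,0,0,0.1,10]'>/dev/null; python3 s.py
```

```text
F [0.7  0.79 4.01] T [ 0.03  0.   -0.28] w 15.44 p [ 0.5065 -0.2387  0.1208] yaw [-8.9980e+01  1.0000e-02 -1.5831e+02] t 7.075 q7 -51
```

```bash
python3 -m pendant '[0,0,0,0,0,0.1,10,0,0,0,0,0,0.1,10]'>/dev/null; python3 s.py
```

```text
F [-0.43  0.33  4.79] T [ 0.04 -0.   -0.24] w 15.51 p [ 0.5065 -0.2387  0.1208] yaw [-8.9980e+01  2.0000e-02 -1.5631e+02] t 7.325 q7 -49
```

```bash
python3 -m pendant '[0,0,0,0,0,0.1,10,0,0,0,0,0,0.1,10]'>/dev/null; python3 s.py
```

```text
F [ 0.13 -0.03  6.01] T [ 0.09  0.03 -0.27] w 15.73 p [ 0.5065 -0.2387  0.1208] yaw [-8.9980e+01  1.0000e-02 -1.5431e+02] t 7.575 q7 -48
```

```bash
python3 -m pendant '[0,0,0,0,0,0.1,10,0,0,0,0,0,0.1,10]'>/dev/null; python3 s.py
```

```text
F [-0.23 -0.27  5.2 ] T [ 0.03  0.04 -0.26] w 15.58 p [ 0.5065 -0.2387  0.1208] yaw [-8.9980e+01  1.0000e-02 -1.5231e+02] t 7.825 q7 -46
```

```bash
python3 -m pendant '[0,0,0,0,0,0.1,10,0,0,0,0,0,0.1,10]'>/dev/null; python3 s.py
```

```text
F [-0.27  0.17  4.84] T [ 0.05  0.   -0.26] w 15.36 p [ 0.5065 -0.2387  0.1208] yaw [-8.9980e+01  1.0000e-02 -1.5031e+02] t 8.075 q7 -44
```

```bash
python3 -m pendant '[0,0,0,0,0,0.1,10,0,0,0,0,0,0.1,10]'>/dev/null; python3 s.py
```

```text
F [-0.01 -0.99  4.87] T [ 0.1   0.02 -0.25] w 16.04 p [ 0.5065 -0.2387  0.1208] yaw [-8.9980e+01  1.0000e-02 -1.4831e+02] t 8.325 q7 -42
```

```bash
python3 -m pendant '[0,0,0,0,0,0.1,10,0,0,0,0,0,0.1,10]'>/dev/null; python3 s.py
```

```text
F [-0.29 -0.23  6.32] T [ 0.04  0.02 -0.21] w 15.12 p [ 0.5065 -0.2387  0.1208] yaw [-8.9970e+01  1.0000e-02 -1.4631e+02] t 8.575 q7 -40
```

Run:
```python
from h import *
c=env.read_camera("wrist"); cv2.imwrite("pics/w5.png",c["image"][:,:,::-1])
```

```text
(no output)
```

View pics/w5.png

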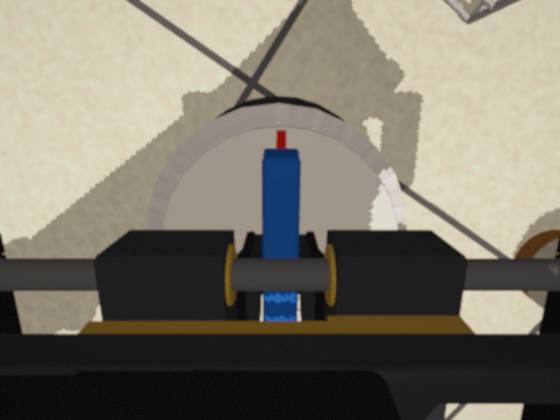

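```bash
python3 -m pendant '[0,0,0,0,0,0.1,10,0,0,0,0,0,0.1,10]'>/dev/null; python3 s.py
```

```text
F [0.41 1.09 4.83] T [ 0.04  0.04 -0.25] w 15.54 p [ 0.5065 -0.2387  0.1208] yaw [-8.9980e+01  1.0000e-02 -1.4431e+02] t 8.875 q7 -38
```

```bash
python3 -m pendant '[0,0,0,0,0,0.1,10,0,0,0,0,0,0.1,10]'>/dev/null; python3 s.py
```

```text
F [0.16 0.73 4.25] T [ 0.01  0.11 -0.21] w 15.93 p [ 0.5065 -0.2387  0.1208] yaw [-8.9980e+01  1.0000e-02 -1.4231e+02] t 9.125 q7 -36
```

The bar (column 281) is still aligned with the tool, so the lid is turning with it. I'm at 71° with no stop yet, so I'll keep going.

```bash
python3 -m pendant '[0,0,0,0,0,0.1,10,0,0,0,0,0,0.1,10]'>/dev/null; python3 s.py
```

```text
F [-0.07  0.2   5.37] T [ 0.02 -0.02 -0.22] w 15.44 p [ 0.5065 -0.2387  0.1208] yaw [-8.9970e+01  1.0000e-02 -1.4031e+02] t 9.375 q7 -34
```

```bash
python3 -m pendant '[0,0,0,0,0,0.1,10,0,0,0,0,0,0.1,10]'>/dev/null; python3 s.py
```

```text
F [0.32 0.61 5.81] T [ 0.03  0.04 -0.24] w 16.16 p [ 0.5065 -0.2387  0.1208] yaw [ -89.97    0.   -138.31] t 9.625 q7 -32
```

```bash
python3 -m pendant '[0,0,0,0,0,0.1,10,0,0,0,0,0,0.1,10]'>/dev/null; python3 s.py
```

```text
F [ 0.11 -0.64  5.35] T [ 0.04  0.08 -0.27] w 15.68 p [ 0.5065 -0.2387  0.1208] yaw [ -89.97    0.   -136.31] t 9.875 q7 -30
```

```bash
python3 -m pendant '[0,0,0,0,0,0.1,10,0,0,0,0,0,0.1,10]'>/dev/null; python3 s.py
```

```text
F [0.25 0.22 4.94] T [-0.02  0.05 -0.25] w 15.53 p [ 0.5065 -0.2387  0.1208] yaw [ -89.98    0.   -134.31] t 10.125 q7 -28
```

```bash
python3 -m pendant '[0,0,0,0,0,0.1,10,0,0,0,0,0,0.1,10]'>/dev/null; python3 s.py
```

```text
F [-0.25  1.03  5.22] T [ 0.04  0.05 -0.23] w 15.73 p [ 0.5065 -0.2387  0.1208] yaw [ -89.97    0.   -132.31] t 10.375 q7 -26
```

```bash
python3 -m pendant '[0,0,0,0,0,0.1,10,0,0,0,0,0,0.1,10]'>/dev/null; python3 s.py
```

```text
F [0.07 0.85 5.89] T [-0.01  0.05 -0.24] w 15.53 p [ 0.5065 -0.2387  0.1208] yaw [ -89.98   -0.   -130.31] t 10.625 q7 -24
```

```bash
python3 -m pendant '[0,0,0,0,0,0.1,10,0,0,0,0,0,0.1,10]'>/dev/null; python3 s.py
```

```text
F [-0.16 -1.14  5.65] T [ 0.01  0.01 -0.32] w 15.6 p [ 0.5065 -0.2387  0.1208] yaw [ -89.97   -0.   -128.31] t 10.875 q7 -22
```

```bash
python3 -m pendant '[0,0,0,0,0,0.1,10,0,0,0,0,0,0.1,10]'>/dev/null; python3 s.py
```

```text
F [0.15 0.28 5.18] T [ 0.01  0.08 -0.24] w 15.44 p [ 0.5065 -0.2387  0.1208] yaw [ -89.97   -0.   -126.31] t 11.125 q7 -20
```

```bash
python3 -m pendant '[0,0,0,0,0,0.1,10,0,0,0,0,0,0.1,10]'>/dev/null; python3 s.py
```

```text
F [-2.9   1.18  7.51] T [ 0.23  0.44 -0.57] w 15.27 p [ 0.506  -0.2385  0.1208] yaw [-9.0050e+01 -1.0000e-02 -1.2436e+02] t 11.375 q7 -18
```

```bash
python3 -m pendant '[0,0,0,0,0,0.1,10,0,0,0,0,0,0.1,10]'>/dev/null; python3 s.py
```

```text
F [-4.94  1.87  8.54] T [ 0.58  1.   -0.82] w 15.77 p [ 0.505  -0.238   0.1208] yaw [-9.0180e+01 -2.0000e-02 -1.2241e+02] t 11.625 q7 -17
```

```bash
python3 -m pendant '[0,0,0,0,0,0.1,10]'>/dev/null; python3 s.py
python3 - <<'E'
from h import *
c=env.read_camera("wrist"); cv2.imwrite("pics/w6.png",c["image"][:,:,::-1])
E
```

```text
F [-5.12  2.91  9.27] T [ 0.35  1.04 -0.9 ] w 15.15 p [ 0.5048 -0.2378  0.1208] yaw [-9.0220e+01 -1.0000e-02 -1.2143e+02] t 11.75 q7 -16
```

View pics/w6.png

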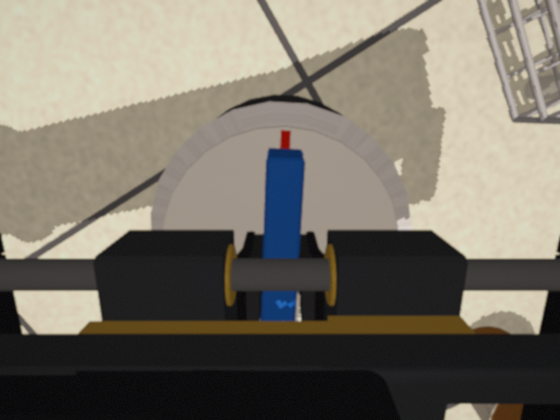

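The bar now runs from (285,155) to (279,315), skewed about 2° in the fingers, and the torque has jumped to 0.9 N m. That is the stop, at about 90°. I'll relax slightly and then lift.

```bash
python3 -m pendant '[0,0,0,0,0,-0.1,10,0,0,0,0,0,-0.1,10]'>/dev/null; python3 s.py
```

```text
F [-5.13  2.92  9.87] T [ 0.54  0.99 -0.14] w 15.63 p [ 0.5048 -0.2378  0.1208] yaw [-9.0210e+01 -5.0000e-02 -1.2338e+02] t 12.05 q7 -18
```

```bash
python3 -m pendant '[-0.05,0.02,0.02,0,0,0,10,0,0,0,0,0,0,10]'>/dev/null; python3 s.py
```

```text
F [ 2.41 -2.39 -1.41] T [-0.12 -0.71 -0.16] w 15.34 p [ 0.5047 -0.2378  0.121 ] yaw [-8.9950e+01  3.0000e-02 -1.2334e+02] t 12.3 q7 -17
```

```bash
python3 -m pendant '[0.01,-0.01,0.05,0,0,0,10,0,0,0.05,0,0,0,10]'>/dev/null; python3 s.py
```

```text
F [ 1.26 -1.91 -5.25] T [-0.46 -0.66 -0.17] w 15.63 p [ 0.5041 -0.2384  0.1245] yaw [-9.0080e+01 -2.0000e-02 -1.2337e+02] t 12.55 q7 -17
```

```bash
python3 -m pendant '[0,0,0.05,0,0,0,10]'>/dev/null; python3 s.py
```

```text
F [ 1.96 -1.66 -5.28] T [-0.45 -0.59 -0.11] w 15.74 p [ 0.5041 -0.2383  0.1268] yaw [-9.0070e+01 -3.0000e-02 -1.2338e+02] t 12.675 q7 -17
```

```bash
python3 -m pendant '[0,0,0.1,0,0,0,10]'>/dev/null; python3 s.py;python3 - <<'E'
from h import *
c=env.read_camera("side"); cv2.imwrite("pics/s7.png",cv2.resize(c["image"][210:340,200:360,::-1],None,fx=4,fy=4))
E
```

```text
F [ 1.15 -0.79 -5.04] T [-0.41 -0.48 -0.16] w 15.36 p [ 0.5042 -0.2383  0.1311] yaw [-9.0060e+01 -2.0000e-02 -1.2338e+02] t 12.8 q7 -17
```

View pics/s7.png

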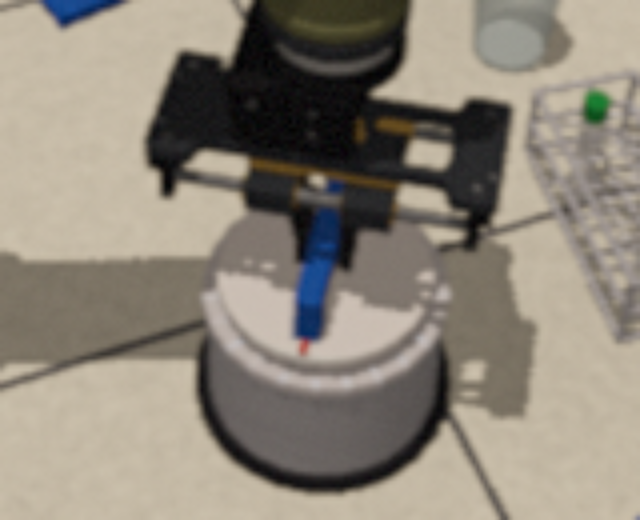

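```bash
python3 -m pendant '[0,0,0.15,0,0,0,10,0,0,0.15,0,0,0,10]'>/dev/null; python3 s.py
```

```text
F [ 0.37 -0.92 -3.46] T [-0.02 -0.05  0.03] w 15.75 p [ 0.5042 -0.2377  0.1438] yaw [-9.0080e+01 -1.0000e-02 -1.2334e+02] t 13.1 q7 -17
```

```bash
python3 -m pendant '[0,0,0.2,0,0,0,10,0,0,0.2,0,0,0,10,0,0,0.4,0,0,0,10,0,0,0.4,0,0,0,10,0,0,0.4,0,0,0,10,0,0,0.4,0,0,0,10,0,0,0,0,0,0,10]'>/dev/null; python3 s.py;python3 - <<'E'
from h import *
for n in("side","wrist"):
    c=env.read_camera(n); cv2.imwrite(f"pics/{n}8.png",c["image"][:,:,::-1])
E
```

```text
F [ 0.02  0.79 -3.29] T [-0.   -0.06 -0.03] w 15.57 p [ 0.5057 -0.2386  0.2253] yaw [-8.9810e+01  1.0000e-02 -1.2337e+02] t 13.975 q7 -15
```

View pics/side8.png

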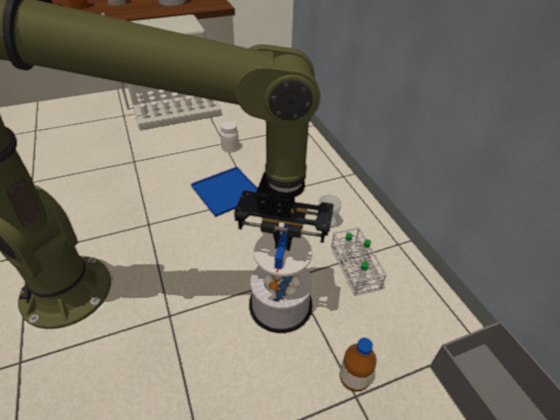

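View pics/wrist8.png

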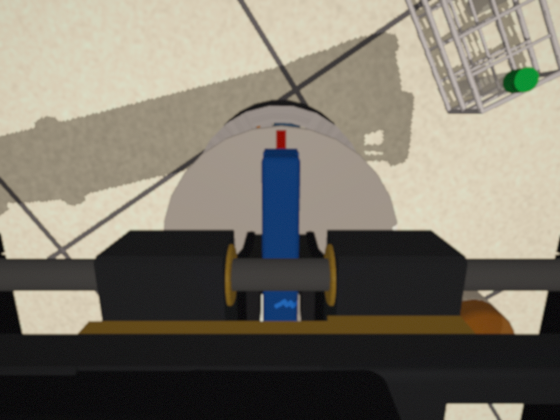

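The lid is clear: the side view shows it hanging level above the open pot at about (283,250). Moving over to the tray.

```bash
python3 -m pendant '[0,0.3,0,0,0,0,10,0,0.6,0,0,0,0,10,0,0.8,0,0,0,0,10,0,0.8,0,0,0,0,10,0,0.8,0,0,0,0,10,0,0.8,0,0,0,0,10,0,0.8,0,0,0,0,10,0,0.8,0,0,0,0,10]'>/dev/null; python3 s.py
python3 -m pendant '[0,0.8,0,0,0,0,10,0,0.8,0,0,0,0,10,0,0.8,0,0,0,0,10,0,0.7,0,0,0,0,10,0,0.5,0,0,0,0,10,0,0.2,0,0,0,0,10,0,0,0,0,0,0,10]'>/dev/null; python3 s.py
python3 - <<'E'
from h import *
for n in("side","wrist","top"):
    c=env.read_camera(n); cv2.imwrite(f"pics/{n}9.png",c["image"][:,:,::-1])
E
```

```text
F [ 0.85 -0.01 -2.96] T [-0.   -0.13  0.01] w 15.83 p [ 0.5038 -0.0069  0.2232] yaw [-9.0020e+01 -2.0000e-02 -1.2324e+02] t 15.075 q7 -37
F [ 0.29 -0.83 -3.3 ] T [-0.03 -0.04  0.06] w 15.81 p [0.504  0.1427 0.2233] yaw [-9.0000e+01 -3.0000e-02 -1.2325e+02] t 15.95 q7 -56
```

View pics/wrist9.png

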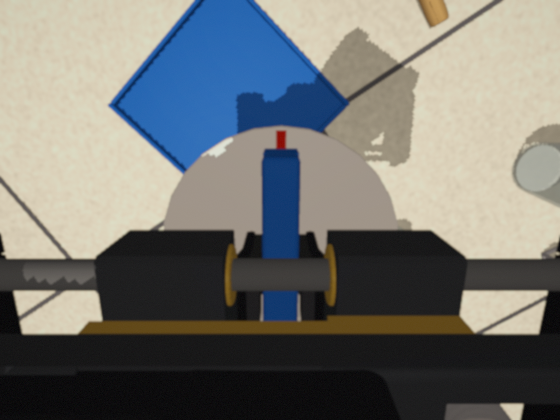

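View pics/side9.png

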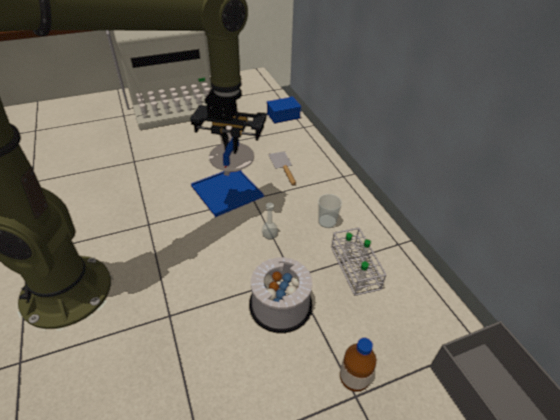

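Run:
```python
from h import *
c=env.read_camera("wrist")
a=onz(c,109.5,105,.014);b=onz(c,349,102,.014);print(a,b,(a+b)/2,np.linalg.norm(a-b)); print(env.get_obs()["tool_pos"])
```

```text
[0.39863686 0.30132869 0.014     ] [0.60818965 0.16644067 0.014     ] [0.50341326 0.23388468 0.014     ] 0.24921305922796214
[0.50481061 0.14061766 0.22327214]
```

```bash
python3 -m pendant '[0,0.5,0,0,0,0,10,0,0.8,0,0,0,0,10,0,0.7,0,0,0,0,10,0,0.33,0,0,0,0,10,0,0,-0.4,0,0,0,10,0,0,-0.8,0,0,0,10,0,0,-0.8,0,0,0,10,0,0,-0.4,0,0,0,10,0,0,0,0,0,0,10]'>/dev/null; python3 s.py
python3 - <<'E'
from h import *
for n in("side","wrist"):
    c=env.read_camera(n); im=c["image"][:,:,::-1]
    cv2.imwrite(f"pics/{n}10.png",im if n=="wrist" else cv2.resize(im[90:240,150:330],None,fx=4,fy=4))
E
```

```text
F [ 0.89 -0.4  -3.8 ] T [-0.02 -0.09 -0.03] w 15.46 p [0.5041 0.2333 0.126 ] yaw [ -90.08   -0.15 -123.45] t 17.275 q7 -73
```

View pics/side10.png

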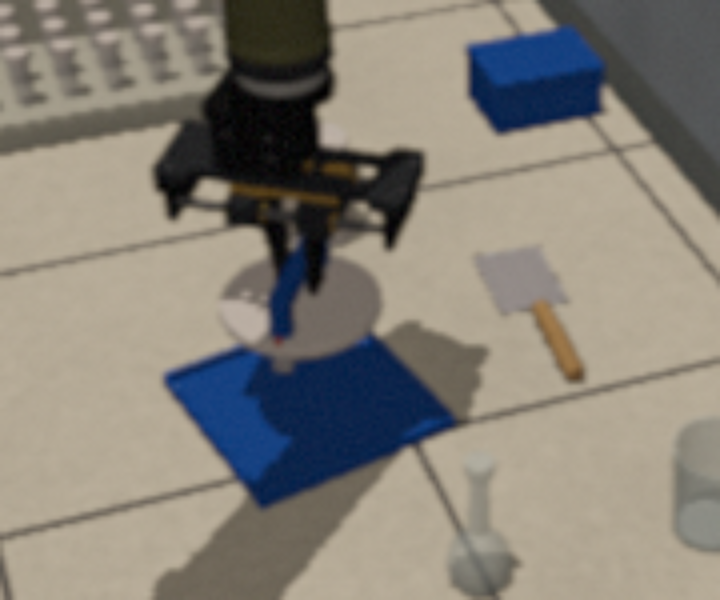

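View pics/wrist10.png

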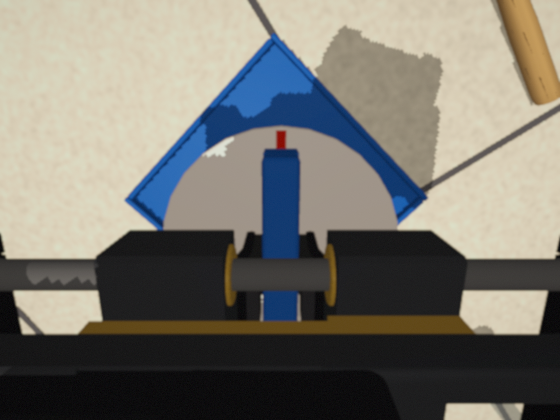

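Run:
```python
from h import *
c=env.read_camera("wrist")
a=onz(c,126.5,200,.014);b=onz(c,427,197,.014);t=onz(c,274,37,.014);print((a+b)/2,np.linalg.norm(a-b),np.linalg.norm(a-t),np.linalg.norm(t-b)); print(env.get_obs()["tool_pos"])
```

```text
[0.50293709 0.23533809 0.014     ] 0.24916957703549814 0.17481295344563924 0.17547684712842174
[0.50569114 0.23515478 0.12862083]
```

```bash
python3 -m pendant '[-0.05,0,-0.4,0,0,0,10,0,0,-0.5,0,0,0,10,0,0,-0.4,0,0,0,10,0,0,-0.2,0,0,0,10,0,0,-0.1,0,0,0,10,0,0,0,0,0,0,10,0,0,0,0,0,0,10]'>/dev/null; python3 s.py
```

```text
F [ 0.03  0.19 -3.78] T [-0.05 -0.04  0.01] w 15.89 p [0.5031 0.2352 0.0639] yaw [-8.9960e+01  5.0000e-02 -1.2337e+02] t 18.3 q7 -76
```

```bash
python3 -m pendant '[0,0,-0.07,0,0,0,10,0,0,-0.06,0,0,0,10,0,0,0,0,0,0,10]'>/dev/null; python3 s.py
```

```text
F [ 0.18 -0.95 -2.87] T [-0.01 -0.02  0.  ] w 15.35 p [0.5025 0.2348 0.058 ] yaw [-9.0010e+01 -3.0000e-02 -1.2337e+02] t 18.675 q7 -76
```

Expected touchdown is at z = 0.047, so I'll go down slowly.

```bash
python3 -m pendant '[0,0,-0.07,0,0,0,10,0,0,-0.07,0,0,0,10,0,0,-0.04,0,0,0,10,0,0,0,0,0,0,10]'>/dev/null; python3 s.py
```

```text
F [-0.36 -0.07 -4.6 ] T [-0.01 -0.07  0.02] w 15.41 p [0.5026 0.2349 0.0508] yaw [-9.0010e+01 -2.0000e-02 -1.2337e+02] t 19.175 q7 -77
```

```bash
python3 -m pendant '[0,0,-0.04,0,0,0,10,0,0,-0.03,0,0,0,10]'>/dev/null; python3 s.py
```

```text
F [-0.31 -1.11 -3.39] T [-0.05 -0.05 -0.03] w 15.78 p [0.5028 0.235  0.0481] yaw [ -89.99    0.   -123.38] t 19.425 q7 -77
```

```bash
python3 -m pendant '[0,0,-0.03,0,0,0,10,0,0,-0.02,0,0,0,10,0,0,0,0,0,0,10]'>/dev/null; python3 s.py
```

```text
F [-2.59 -1.5   5.12] T [-0.46  0.59 -0.01] w 15.65 p [0.5028 0.2349 0.0468] yaw [-8.9970e+01 -3.0000e-02 -1.2338e+02] t 19.8 q7 -77
```

Touchdown at z = 0.0468, as predicted. Releasing gently.

```bash
python3 -m pendant '[0,0,0,0,0,0,10,0,0,0,0,0,0,10]' 5 >/dev/null; python3 s.py
python3 -m pendant '[0,0,0,0,0,0,17,0,0,0,0,0,0,20,0,0,0,0,0,0,30,0,0,0,0,0,0,44,0,0,0,0,0,0,44]' >/dev/null; python3 s.py
python3 - <<'E'
from h import *
for n in("side","wrist"):
    c=env.read_camera(n); im=c["image"][:,:,::-1]
    cv2.imwrite(f"pics/{n}11.png",im if n=="wrist" else cv2.resize(im[90:240,150:330],None,fx=4,fy=4))
E
```

```text
F [-3.02 -2.78  5.32] T [-0.5   0.59 -0.06] w 16.19 p [0.5028 0.2349 0.0468] yaw [-8.9970e+01 -1.0000e-02 -1.2338e+02] t 20.05 q7 -77
F [-0.46 -0.14  0.53] T [-0.07 -0.04  0.02] w 40.59 p [0.5027 0.235  0.0461] yaw [ -90.      0.   -123.37] t 20.675 q7 -77
```

View pics/side11.png

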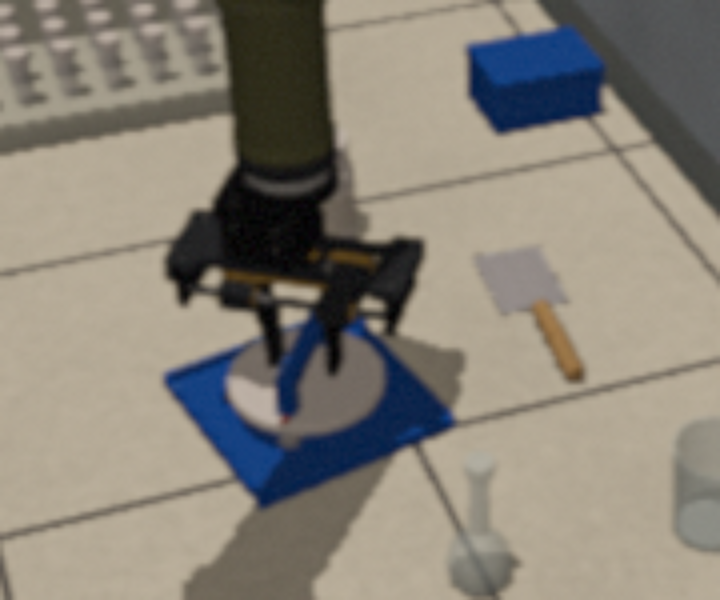

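View pics/wrist11.png

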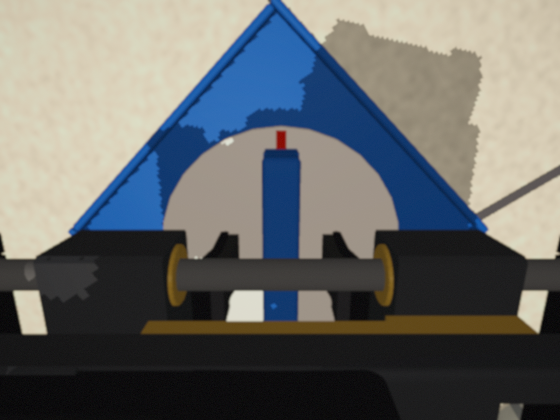

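The fingers (at columns 215 and 340) stand clear of the bar at 281, and the lid lies inside the tray. Retreating straight up.

```bash
python3 -m pendant '[0,0,0.2,0,0,0,50,0,0,0.5,0,0,0,50,0,0,0.8,0,0,0,50,0,0,0.8,0,0,0,50,0,0,0.8,0,0,0,50,0,0,0.8,0,0,0,50,-0.3,-0.6,0.4,0,0,0,50,-0.3,-0.6,0,0,0,0,50,0,0,0,0,0,0,50,0,0,0,0,0,0,50]' >/dev/null; python3 s.py
python3 - <<'E'
from h import *
for n in("side","wrist","top"):
    c=env.read_camera(n); im=c["image"][:,:,::-1]
    cv2.imwrite(f"pics/{n}12.png",im)
E
```

```text
F [ 0.11  0.21 -0.35] T [-0.03 -0.09 -0.02] w 50.0 p [0.479  0.1878 0.2191] yaw [-8.9930e+01  7.0000e-02 -1.2335e+02] t 22.025 q7 -61
```

View pics/side12.png

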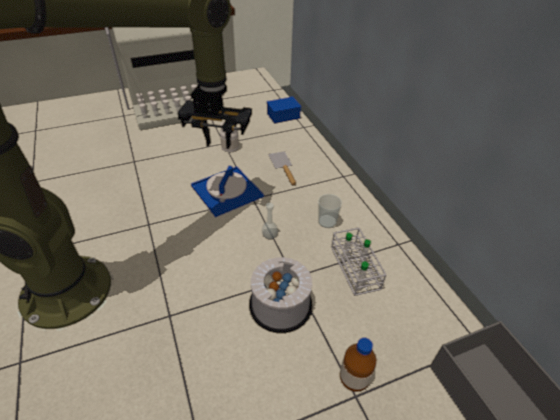

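View pics/wrist12.png

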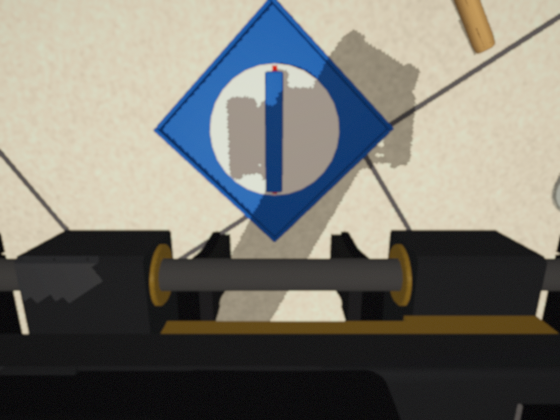

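The lid lies flat, bar up, with its disc at (275,130) in the middle of the tray (corners at (155,130) and (393,128)). The bystanders look untouched, so I'm handing in.

```bash
python3 -c "
from cell import env
print(env.sign_off())"
```

```text
the job is handed in; nothing more can be done
None
```

The pot is open and the lid lies bar up on the tray floor. I handed the job in at about 22 s of the 61 s allowed; the hand-in reports no verdict.

- **Turning:** I gripped the bar centrally and turned the lid anticlockwise against about 0.25 N m of friction. It met its stop at about 90°, where the torque rose to 0.9 N m, well below the 3 N m limit. I eased back 2° and it lifted straight out.
- **Placing:** It touched down with the fingertips at z = 0.0468 m, as predicted, with about 5 N. I then opened the fingers and moved clear.
- **Last checks:** The wrist view shows the lid within a few mm of the tray's centre and looking flat. After I backed away, the force on the tool was about zero. In the side view, the flask, beaker, jar, amber bottle, spatula and rack look unmoved. I judged both flatness and the bystanders by eye.
- **Disagreements:** The top and side cameras differed by about 10 mm in y, and my first wrist estimate was about 7 mm off. I used close wrist views once the arm had settled. At the stop, the bar skewed about 2° in the fingers and the lid shifted about 2 mm sideways, with about 5 N of side force, which I eased off before lifting.

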